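Latch the tilted test box and make the contact press

ROBOT

A 6-joint arm with a two-finger parallel gripper is mounted at the origin on the work surface. World frame = base frame: x ahead of the robot, y to its left, z up, the work surface at z = 0. Lengths are in m, angles in degrees, forces in N, time in s.
With the tool pointing down it reaches from about 0.35 to 0.875 m from the base axis. Payload 4.2 kg.
Tool frame: the origin (TCP) lies on the centre line of the jaws, within the pads' length; the fingertips stand tip_reach ahead of it and the grasp point (between the pads) is the TCP (tip_reach is the distance from the TCP to the fingertips, in m); z points along the fingers, y is the line along which they close (so a half turn about z gives the same grasp; the last joint's range is limited). The gripper opens to 87 mm and grips with 3 to 60 N. Pads are 19 mm wide; open, the fingers measure 117 mm over their backs; the gripper's body (75 mm by 190 mm) begins 51 mm behind the grasp point.
Start: joints at [-60.699, 22.042, 0.453, 0, -68.411, -14.817], TCP at [0.156, -0.605, 0.242] pointing down, gripper open.
Joint ranges: [-179.83, 179.83], [-69.29, 118.12], [-61.27, 80.66], [-181.25, 117.63], [-171.15, -9.14], [-177.46, 177.46]. Speed limits (degrees/s): [159.86, 159.86, 180, 180, 180, 180].

INTERFACE

Orientations are given as a 3x3 rotation matrix whose columns are the frame's x, y, z axes.
In Python, from station import sense, capture, finish_job, tip_reach gives the robot as it stands.
- The arm moves only by the tool arm_command, never from a script. Its argument "deltas" is a list of rows, each a list of 7 numbers: the turn, a rotation vector about the tool's x, y, z in rad, then the shift along the tool's x, y, z in cm, then the closure, from -1 (fully open) to 1 (shut), so that 0 is half open. In form: [[rx, ry, rz, dx, dy, dz, hand], ...]. A call has 1 to 8 rows; each row is the pose to reach, as a shift and turn from the pose commanded when the call began, along the tool's axes at that moment; what a row does not reach only later rows make up. A row lasts 1/12 s, in which the tool goes at most 41.7 mm and 7.16 degrees, less where a joint would pass 70% of its speed; a pose out of reach is approached as far as the arm can. A call with a gripper value outside its range is refused whole. The fingers move at their own pace and stop on an object; the grip force is fixed at half the most. Time passes only in rows, so rows that repeat a pose let the fingers close. It gives the time, the measured TCP pose, the force, the opening and the grip force at its end, in the units of the state.
- sense(): the state, without advancing time (a new reading comes with each control period).
- capture(name): name is "scene" or "side" or "wrist"; returns a dict with "pixels" (480x640x3 uint8, blue, green, red), "fovy" (degrees; the focal length in pixels is half the picture's height over the tangent of half this angle, whatever the lens; pixels are square), "cx", "cy" (the principal point, pixels), "rvec" (rotation vector, rad) and "tvec" (3), from world to camera coordinates, as OpenCV has them. Camera axes: x right, y down, z forward; pixel columns grow to the right and rows downward; lengths in m; the calibration is good to about 2 mm. A picture is of the moment at which its call begins. There is no depth.
- finish_job(): hands the job in; it is judged then, once.
The state is a dict: "time_s": time; "joints": joint angles; "joint_velocities": joint speeds; "effort": joint torques, N m; "tcp_pos": TCP position; "ee_rot": TCP orientation; "wrist_force": force on the tool from outside, world axes, zero at the start; "moment": the same for the moment, N m; "gripper_width": opening from 0.0 (shut) to 1.0 (fully open); "gripper_force": force on a finger pad.
Only numpy, scipy, OpenCV 4.12 (cv2) and the standard library are available. Lean on these libraries where they do the work, as an engineer would, in place of code of your own. Each camera call takes 0.05 s, during which the arm holds its last target. There are 200 camera calls.

TASK

Swing the steel hasp on the tilted test box right over until it lies flat on the lid with the staple through its slot. Then press the round plunger head down along its axis until it comes firmly up against the part inside - how deep that is has to be felt - keep it firmly there for a full second without ramming it, and let it spring all the way back up. Leave the hasp closed and the other things on the bench where they stand.

Things in the scene. Friction and masses are not known exactly. Their poses are not given: they have to be found in the camera images.
- tester: Fixed grey test box 200 x 240 x 55 mm with a shut aluminium lid 10 mm thick, all tilted 20 degrees so that the lid slopes down to the front (-x, towards the robot at yaw 0). Origin on the bench under its middle, z up, x to its high rear edge, y along its front edge. The lid's plane holds y and u = (cos20, 0, sin20); its normal is w = (-sin20, 0, cos20). Lid top: 69 mm high in front, 137 behind
- hasp (a joint): Angle of the hasp, a flat steel strap 34 mm wide, 4 mm thick, 90 mm long, pivoted along the tester's y at the front edge of the lid. 0 = flat on the lid, pointing up the slope; positive = swung up and back (1.57 = square to the lid, more = leaning out over the front); limit 2.3. Stiff (0.05 Nm): it stays where it is left. Its slot for the staple runs from 48 to 74 mm from the pivot
- hasp_tip (a point): Middle of the rolled end (10 mm diameter) of the hasp, 85 mm from its pivot; x points from the pivot to the tip, y along the pivot, z out of the lid when the hasp is closed
- plunger (a joint): How far the plunger is pushed in, m: 0 = fully up (spring). It meets the part inside somewhere between 9 and 25 mm; this differs each time and cannot be seen. The spring needs 4 N to start, 0.2 N more per mm, at most 9 N; on the part it climbs by 10 N per mm. Firmly there means 13 N or more on the head; above 40 N the part is crushed
- hasp_pivot (a point): Middle of the hasp's pivot, 4 mm above the lid, fixed on the tester; x points up the slope, y along the pivot (tester's y), z out of the lid (w)
- staple (a point): Foot of the staple on the lid, 58 mm up the slope from the pivot: a steel loop 19 mm long up the slope, 5 mm thick, standing 18.5 mm out of the lid; x up the slope, z out of the lid
- plunger_top (a point): Top centre of the black mushroom-shaped plunger head, 54 mm diameter, 16 mm thick, on a steel stem 18 mm thick; fully up it stands 57 mm out of the lid, in a bush 40 mm in diameter and 10 mm high. 111 mm up the slope and 115 mm to +y of the hasp's pivot. z points out along the plunger's axis (tilted 20 degrees to the tester's front), y along the tester's y
- spool: Bystander: metal wire spool standing upright, 60 mm diameter, 58 mm high, origin at its foot, z up
- flux: Bystander: small white bottle, 48 mm diameter, 95 mm high, origin at its foot, z up
- coupling: Bystander: dark steel turned part standing upright, 40 mm diameter, 70 mm high, origin at its foot, z up

How it is judged:
By the outcome, as a careful person would: the job done as asked, in the order asked, and still so for the second after the job is handed in, with the robot touching nothing.
It also fails if it takes over 54 s, if anything falls off the work surface, if the arm or the gripper's body presses on something with over 40 N, if the wrist force passes 120 N, or if a joint passes its speed limit or range.

## Working session

There is one attempt and no reset: what is moved stays moved. The work goes in short steps, Python scripts to look and compute and a tool call to move; the robot and the scene stay as the last step left them, time stands still between calls to the robot, and variables do not carry over. Pictures are saved under pics/ and viewed, at most 10 in all, crops included, and the job is handed in when it is done.

Besides the shell and the picture viewer there is one more tool, called after ">>>" in YAML: its name, and indented under it one key for each argument. arm_command: Moves the arm, as the interface text tells. Its arguments: {"type":"object","properties":{"deltas":{"type":"array"}},"required":["deltas"]}

```bash
mkdir -p pics; cat > h.py <<'E'
import numpy as np, cv2
from station import sense, capture, finish_job, tip_reach
def K(c):
    f=240/np.tan(np.radians(c["fovy"])/2); return np.array([[f,0,c["cx"]],[0,f,c["cy"]],[0,0,1]])
def ray(c,u,v):
    R=cv2.Rodrigues(np.array(c["rvec"],float))[0]; t=np.array(c["tvec"],float).ravel()
    d=R.T@np.linalg.inv(K(c))@np.array([u,v,1.]); return -R.T@t, d/np.linalg.norm(d)
def proj(c,P):
    return cv2.projectPoints(np.array(P,float).reshape(-1,3),np.array(c["rvec"],float),np.array(c["tvec"],float),K(c),None)[0].reshape(-1,2)
def tri(*cr):
    A=0;b=0
    for c,u,v in cr:
        o,d=ray(c,u,v); M=np.eye(3)-np.outer(d,d); A=A+M; b=b+M@o
    return np.linalg.solve(A,b)
def onz(c,u,v,z):
    o,d=ray(c,u,v); return o+d*(z-o[2])/d[2]
E
python3 - <<'E'
from h import *
import pickle
cs={n:capture(n) for n in("scene","side","wrist")}
pickle.dump(cs,open("c0.pkl","wb"))
for n,c in cs.items():
    cv2.imwrite(f"pics/{n}0.png",c["pixels"]); print(n,c["fovy"],c["cx"],c["cy"],ray(c,c["cx"],c["cy"]))
s=sense();print(s,tip_reach)
E
```

```text
scene 43.866001506420304 320.8505970530035 243.09756601894628 (array([1.42135418, 0.19123231, 0.62094007]), array([-0.84356686, -0.15484352, -0.51421633]))
side 51.45798952325276 315.23890864991705 235.10942853766085 (array([0.13823258, 0.53112987, 0.69050587]), array([ 0.5207829 , -0.55105662, -0.65201363]))
wrist 70.63713291444124 320.975275525937 243.19568418527496 (array([ 0.087321  , -0.62237942,  0.38397783]), array([ 0.252244  ,  0.06730222, -0.96532035]))
{'time_s': 0.15, 'joints': array([-6.06986877e+01,  2.20792270e+01,  3.99930144e-01, -1.87113388e-02,
       -6.84119554e+01, -1.48186479e+01]), 'joint_velocities': array([-0.05104351, -0.16422329,  0.21939853,  0.16875153,  0.09147622,
       -0.00832734]), 'effort': array([-2.24678181e-03, -3.91051984e+01,  1.87586296e+01,  4.22229409e+00,
        1.24067551e-02, -1.39604172e-04]), 'tcp_pos': array([ 0.15623548, -0.60473569,  0.24074537]), 'ee_rot': array([[-9.68253426e-01, -2.49970076e-01, -5.14623510e-04],
       [-2.49970580e-01,  9.68252212e-01,  1.53748302e-03],
       [ 1.13960606e-04,  1.61731393e-03, -9.99998686e-01]]), 'wrist_force': array([-0.19332416,  0.02678734,  0.15318882]), 'moment': array([-0.06926523,  0.0061473 , -0.00042949]), 'gripper_force': 0.0, 'gripper_width': 1.002367959377241} 0.019
```

View pics/scene0.png

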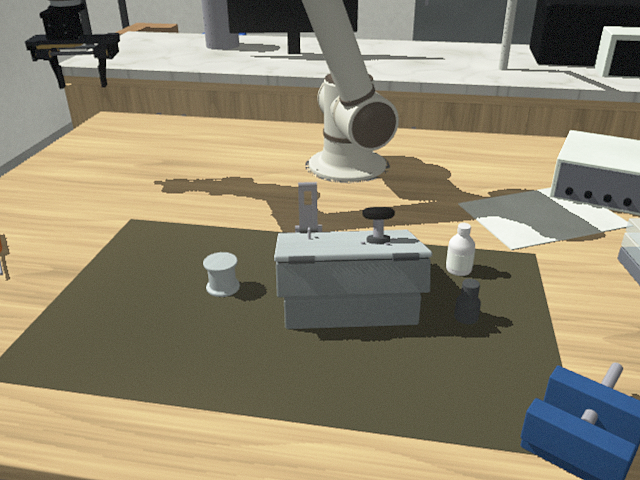

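View pics/side0.png

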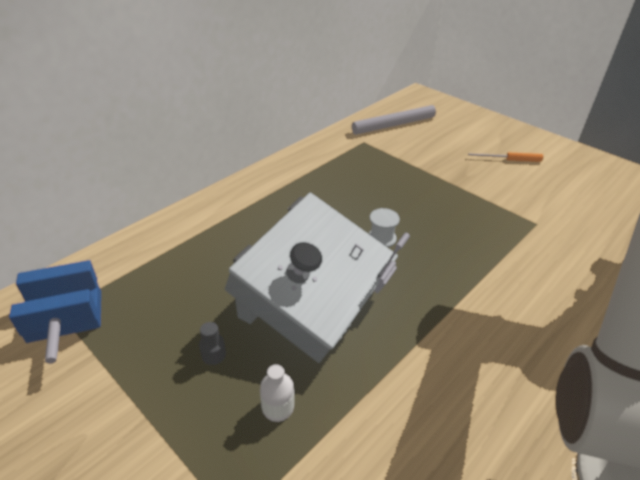

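The scene picture shows the box from behind: plunger head at (378,213), hasp standing up at (308,207), staple at about (309,233). The side picture shows lid corners at about (310,194), (396,258), (321,358), (230,268), head at (306,256), staple at (356,252) and hasp tip near (404,240).

```bash
python3 - <<'E'
from h import *
import pickle
cs=pickle.load(open("c0.pkl","rb")); S,D=cs["scene"],cs["side"]
def dark(c,x0,x1,y0,y1,th=70):
    g=c["pixels"][y0:y1,x0:x1].max(2); m=(g<th).astype(np.uint8)
    n,l,st,ce=cv2.connectedComponentsWithStats(m); i=1+st[1:,4].argmax(); print(st[i],ce[i]+[x0,y0]); return ce[i]+[x0,y0]
a=dark(S,355,402,200,228); b=dark(D,280,330,236,275)
P=tri((S,*a),(D,*b)); print("head centre",P, proj(S,P),proj(D,P))
for n,(u,v),z in [("rearR",(310,194),.137),("frontR",(396,258),.069),("frontL",(321,358),.069),("rearL",(230,268),.137)]:
    print(n,onz(D,u,v,z))
for n,(u,v),z in [("rearR",(277,262),.137),("rearL",(429,258),.137)]:
    print("scene",n,onz(S,u,v,z))
print("staple",tri((S,309,233),(D,356,250)),"tip",tri((S,308,185),(D,404,238)))
o=np.hstack([cv2.resize(D["pixels"][180:380,220:420],None,fx=2,fy=2,interpolation=cv2.INTER_CUBIC)[:,:],cv2.resize(S["pixels"][170:290,265:385],(400,400),interpolation=cv2.INTER_CUBIC)])
cv2.imwrite("pics/crop0.png",o)
E
```

```text
[  8   7  32  13 349] [378.32378223 212.85386819]
[ 11  11  29  24 189] [301.02116402 262.76190476]
head centre [0.54055986 0.13149313 0.1497696 ] [[380.7495043  214.58108977]] [[303.36610191 260.63639044]]
rearR [ 0.66997092 -0.01507745  0.137     ]
frontR [ 0.48601045 -0.05226833  0.069     ]
frontL [0.43361027 0.20123197 0.069     ]
rearL [0.62011466 0.21560231 0.137     ]
scene rearR [ 0.69279654 -0.00960242  0.137     ]
scene rearL [0.64314611 0.21457849 0.137     ]
staple [0.53287668 0.00745738 0.09758803] tip [ 0.45580236 -0.01200201  0.15652305]
```

View pics/crop0.png

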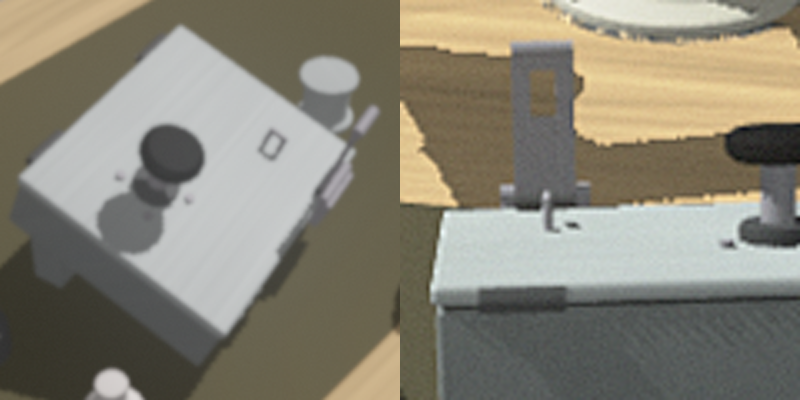

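```bash
cat >> h.py <<'E'
c20,s20=np.cos(np.radians(20)),np.sin(np.radians(20))
def frame(yaw): # columns u,y,w
    Rz=cv2.Rodrigues(np.array([0,0,yaw]))[0]; return Rz@np.array([[c20,0,-s20],[0,1,0],[s20,0,c20]])
E
python3 - <<'E'
from h import *
import pickle
from scipy.optimize import least_squares
cs=pickle.load(open("c0.pkl","rb")); S,D=cs["scene"],cs["side"]
C=[onz(D,*p) for p in []]
C={n:onz(D,u,v,z) for n,(u,v),z in [("rR",(310.5,193),.137),("fR",(393.5,255),.069),("fL",(331,347.5),.069),("rL",(230,268.5),.137)]}
for n in C: print(n,C[n])
print("scene",onz(S,274.9,257,.137),onz(S,429,257,.137), onz(S,279.1,233.6,.069))
head=tri((S,378.3,212.9),(D,306,256)); print("head",head,proj(S,head),proj(D,head))
st=tri((S,309.2,232),(D,356,252)); print("staple",st,proj(S,st),proj(D,st))
tip=tri((S,307.9,184.5),(D,406,236)); print("tip",tip,proj(S,tip),proj(D,tip))
# tester frame from points in front-right... unknown: origin xy,yaw ; lid corners at +-.1*u?,+-.12
y1=C["fL"]-C["fR"];y2=C["rL"]-C["rR"];x1=C["rR"]-C["fR"];x2=C["rL"]-C["fL"]
f=lambda v:np.degrees(np.arctan2(v[1],v[0]))
print([f(y1)-90,f(y2)-90,f(x1),f(x2)],[np.linalg.norm(v) for v in(y1,y2,x1,x2)])
E
```

```text
rR [ 0.67155239 -0.01803304  0.137     ]
fR [ 0.49414364 -0.05547437  0.069     ]
fL [0.43589434 0.1768155  0.069     ]
rL [0.6192313  0.21630625 0.137     ]
scene [ 0.67965942 -0.01611706  0.137     ] [0.64028503 0.21451034 0.137     ] [ 0.49521935 -0.0572397   0.069     ]
head [0.54166292 0.12610883 0.15405491] [[377.57324492 212.36409455]] [[305.29271411 256.64296467]]
staple [0.53026251 0.00861893 0.09694028] [[310.14231694 232.81824772]] [[356.85859663 251.09839029]]
tip [ 0.45486367 -0.0136684   0.15848261] [[305.58758252 182.09708596]] [[403.55504702 238.82289604]]
[np.float64(14.077288456478001), np.float64(12.586040659475884), np.float64(11.917144063591635), np.float64(12.155775185394978)] [np.float64(0.23948186698241108), np.float64(0.24010913891870805), np.float64(0.1936484371158378), np.float64(0.1994892476166357)]
```

Estimates from the box, staple and head agree: yaw ≈ 12.6°, pivot ≈ (0.480, -0.004, 0.073), and the hasp stands at about 90° to the lid. I'm moving to the front of the hasp with the fingers shut.

>>> arm_command:
  deltas:
    - [0,0,0.033,-40.8,50.3,5,1]
    - [0,0,0.033,-40.8,50.3,5,1]
    - [0,0,0.033,-40.8,50.3,5,1]
    - [0,0,0.033,-40.8,50.3,5,1]
    - [0,0,0.033,-40.8,50.3,5,1]
    - [0,0,0.033,-40.8,50.3,5,1]
    - [0,0,0.033,-40.8,50.3,5,1]
    - [0,0,0.033,-40.8,50.3,5,1]

```text
time_s: 0.82
tcp_pos: [0.2946, -0.301, 0.2157]
ee_rot: [[-0.976, -0.217, 0.0], [-0.217, 0.976, -0.0], [-0.0, -0.0, -1.0]]
wrist_force: [1.1, 0.2, 0.7]
gripper_width: 0.479
gripper_force: 0.0
```

```bash
cat >> h.py <<'E'
PIV=np.array([.4797,-.004,.0728]); YAW=np.radians(12.6)
def to(target,Rt=None):
    s=sense(); R=s["ee_rot"]; p=s["tcp_pos"]
    rv=cv2.Rodrigues(R.T@Rt)[0].ravel() if Rt is not None else np.zeros(3)
    return np.round(rv,3), np.round(R.T@(np.array(target)-p)*100,2)
F=frame(YAW)
Rdown=np.column_stack([-np.array([np.cos(YAW),np.sin(YAW),0]),F[:,1],[0,0,-1]])
Rtilt=np.column_stack([-F[:,0],F[:,1],-F[:,2]])
E
python3 -c "
from h import *
s=sense();print(s['tcp_pos'],s['wrist_force'],s['time_s']);print(to([.425,-.0162,.157],Rdown))"
```

```text
[ 0.29461864 -0.30097597  0.21573597] [1.11145179 0.16020659 0.6876331 ] 0.8167
(array([-0.   ,  0.   , -0.001]), array([-18.92,  24.96,   5.88]))
```

>>> arm_command:
  deltas:
    - [0,0,0,-18.9,25,2,1]
    - [0,0,0,-18.9,25,2,1]
    - [0,0,0,-18.9,25,2,1]
    - [0,0,0,-18.9,25,2,1]
    - [0,0,0,-18.9,25,2,1]
    - [0,0,0,-18.9,25,2,1]
    - [0,0,0,-18.9,25,2,1]
    - [0,0,0,-18.9,25,2,1]

```text
time_s: 1.48
tcp_pos: [0.4257, -0.0144, 0.1959]
ee_rot: [[-0.975, -0.221, 0.001], [-0.221, 0.975, 0.0], [-0.001, 0.0, -1.0]]
wrist_force: [0.5, -0.6, 0.4]
gripper_width: 0.006
gripper_force: 0.0
```

```bash
python3 -c "
from h import *
s=sense();print(s['tcp_pos'],s['wrist_force'],s['time_s']);print(to([.425,-.0162,.157],Rdown))
w=capture('wrist');d=capture('side')
T=PIV+.085*F[:,2]
print('expected staple,head,tip,pivot',proj(d,[PIV+F@[.058,0,0],PIV+F@[.111,.115,.053],T,PIV]),proj(w,[PIV+F@[.058,0,0],PIV+F@[.111,.115,.053],T,PIV]))
cv2.imwrite('pics/w1.png',np.hstack([w['pixels'][:, :400],d['pixels'][120:600,200:600].copy() if 0 else cv2.resize(d['pixels'][150:350,233:400],(400,480))]))"
```

```text
[ 0.42574729 -0.01436257  0.19590327] [ 0.4557242  -0.61358685  0.43836838] 1.4833
(array([0.   , 0.001, 0.003]), array([ 0.12, -0.16,  3.89]))
expected staple,head,tip,pivot [[355.83161667 251.98175718]
 [306.21666632 254.79487395]
 [403.63220141 243.46343468]
 [382.49900939 271.52711425]] [[318.25517051 373.44361943]
 [488.21853478 478.14014048]
 [317.53642622 317.09350067]
 [318.4101048  303.80507514]]
```

View pics/w1.png

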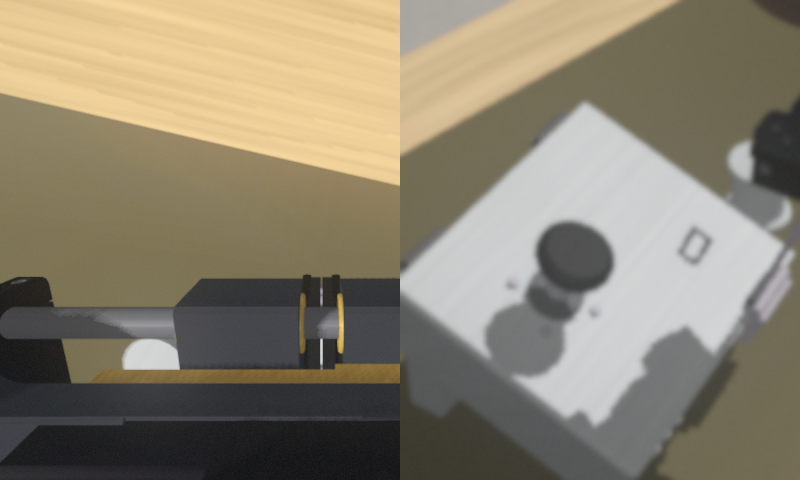

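The left half (wrist) sees only the gripper and bench, with the spool's edge at (150,355). The right half (side) shows the gripper in front of the hasp, and the predicted staple and head positions match. Next I lower and push the hasp over.

>>> arm_command:
  deltas:
    - [0,0,0,0.1,-0.2,1.5,1]
    - [0,0,0,0.1,-0.2,3,1]
    - [0,0,0,0.1,-0.2,3.9,1]
    - [0,0,0,0.1,-0.2,3.9,1]
    - [0,0,0,-1.2,-0.2,3.9,1]
    - [0,0,0,-2.4,-0.2,3.6,1]
    - [0,0,0,-3.4,-0.2,3.4,1]
    - [0,0,0,-4.0,-0.2,3.2,1]

```text
time_s: 2.25
tcp_pos: [0.4648, -0.0111, 0.1644]
ee_rot: [[-0.976, -0.217, 0.0], [-0.217, 0.976, -0.0], [-0.0, -0.0, -1.0]]
wrist_force: [-1.1, 0.2, -0.1]
gripper_width: 0.006
gripper_force: 0.3
```

>>> arm_command:
  deltas:
    - [0,0,0,-1.1,0.3,-0.3,1]
    - [0,0,0,-2.2,0.3,-0.4,1]
    - [0,0,0,-3.3,0.3,-0.3,1]
    - [0,0,0,-4.3,0.3,0.1,1]
    - [0,0,0,-5.3,0.3,0.6,1]
    - [0,0,0,-6.3,0.3,1.2,1]
    - [0,0,0,-7.3,0.3,2.0,1]
    - [0,0,0,-8.3,0.3,2.8,1]

```text
time_s: 2.92
tcp_pos: [0.5452, 0.0103, 0.1348]
ee_rot: [[-0.976, -0.218, -0.0], [-0.218, 0.976, -0.0], [0.0, -0.0, -1.0]]
wrist_force: [-1.5, -0.8, -0.3]
gripper_width: 0.003
gripper_force: 0.1
```

```bash
python3 -c "
from h import *
s=sense();p=s['tcp_pos']-[0,0,.019]-PIV;print(s['tcp_pos'],s['wrist_force'],'uyw',F.T@p,'hz',p[:2]@[.976,.218],p[2])
d=capture('side');c=capture('scene')
cv2.imwrite('pics/s2.png',np.hstack([cv2.resize(c['pixels'][170:290,265:385],(400,400)),cv2.resize(d['pixels'][180:300,300:420],(400,400))]))"
```

```text
[0.54517776 0.01028038 0.13481719] [-1.52799349 -0.84469593 -0.25472949] uyw [ 0.0776872  -0.00034707  0.01750211] hz 0.06701942062368968 0.043017193087283065
```

View pics/s2.png

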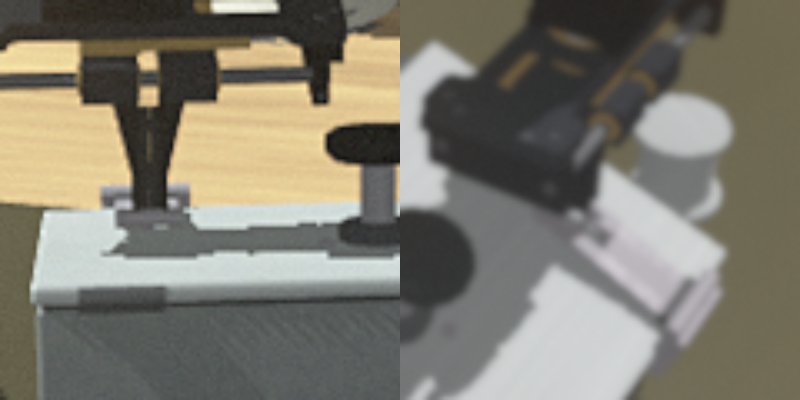

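The hasp is almost down under the fingertips: scene half at (150,200), side half running from (690,300) to (570,230). I'll press it home gently.

>>> arm_command:
  deltas:
    - [0,0,0,-0.6,0,0.4,1]
    - [0,0,0,-0.8,0,0.8,1]
    - [0,0,0,-0.8,0,1.0,1]
    - [0,0,0,-0.8,0,1.1,1]
    - [0,0,0,-0.8,0,1.1,1]

```text
time_s: 3.43
tcp_pos: [0.5533, 0.0121, 0.1279]
ee_rot: [[-0.976, -0.219, 0.004], [-0.219, 0.976, -0.0], [-0.004, -0.001, -1.0]]
wrist_force: [-2.9, 0.3, 11.8]
gripper_width: 0.008
gripper_force: 5.9
```

>>> arm_command:
  deltas:
    - [0,0,0,0,0,-2,1]
    - [0,0,0,0,0,-5,1]
    - [0,0,0,0,0,-8,1]
    - [0,0,0,0,0,-8,1]

```text
time_s: 3.77
tcp_pos: [0.5557, 0.0123, 0.2118]
ee_rot: [[-0.976, -0.22, 0.014], [-0.22, 0.976, 0.002], [-0.014, -0.001, -1.0]]
wrist_force: [1.3, 0.0, 0.7]
gripper_width: 0.006
gripper_force: 0.0
```

```bash
python3 -c "
from h import *
s=sense();print(s['wrist_force'],s['joints']);tg=PIV+F@[.111,.115,.053+.025+.019];print(tg,to(tg,Rtilt))"
```

```text
[1.26071852e+00 5.94571366e-04 7.06957022e-01] [ 18.05976183  16.32833575 -12.57709747   0.1694666  -60.32475681
 -95.46086596]
[0.52403042 0.12374694 0.20191442] (array([-0.001, -0.335,  0.002]), array([ 0.66, 11.57,  0.97]))
```

>>> arm_command:
  deltas:
    - [0,-0.11,0,0.2,3.5,-0.5,1]
    - [0,-0.22,0,0.4,7,0,1]
    - [0,-0.335,0,0.7,10.5,0.5,1]
    - [0,-0.335,0,0.7,11.6,1,1]
    - [0,-0.335,0,0.7,11.6,1,1]
    - [0,-0.335,0,0.7,11.6,1,1]

```text
time_s: 4.27
tcp_pos: [0.5193, 0.1242, 0.1952]
ee_rot: [[-0.921, -0.22, 0.321], [-0.208, 0.975, 0.073], [-0.329, -0.0, -0.944]]
wrist_force: [0.0, -0.3, 0.6]
gripper_width: 0.007
gripper_force: 0.0
```

```bash
python3 -c "
from h import *
s=sense();p=s['tcp_pos']-PIV;print(s['wrist_force'],F.T@p);tg=PIV+F@[.111,.115,.053+.019];print(tg,to(tg,Rtilt))
d=capture('side');c=capture('scene')
cv2.imwrite('pics/s3.png',np.hstack([cv2.resize(c['pixels'][150:290,275:415],(400,400),interpolation=2),cv2.resize(d['pixels'][180:320,270:410],(400,400),interpolation=2)]))"
```

```text
[ 0.01390511 -0.26276442  0.64963704] [0.10448447 0.11647198 0.09218426]
[0.532375   0.12561218 0.1784221 ] (array([ 0.001, -0.014,  0.002]), array([-0.68, -0.15,  2.01]))
```

View pics/s3.png

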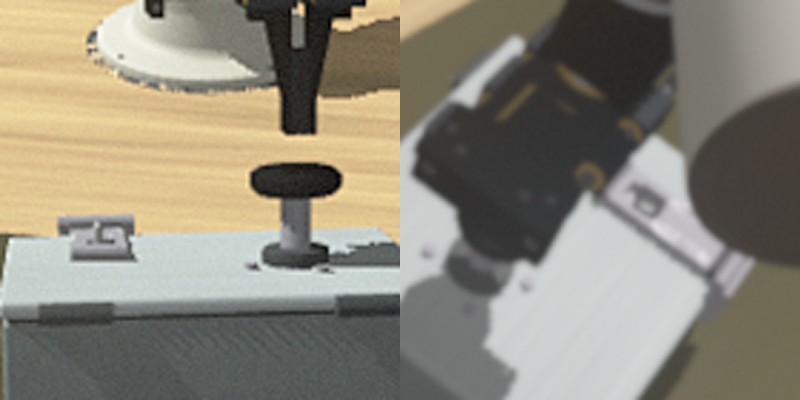

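The scene half shows the hasp flat with the staple through its slot at (100,238). The fingertips at (300,130) stand over the head at (296,180). Next I touch the head.

>>> arm_command:
  deltas:
    - [0,-0.014,0,-0.7,-0.15,0.5,1]
    - [0,-0.014,0,-0.7,-0.15,1.0,1]
    - [0,-0.014,0,-0.7,-0.15,1.4,1]
    - [0,-0.014,0,-0.7,-0.15,1.6,1]
    - [0,-0.014,0,-0.7,-0.15,1.8,1]
    - [0,-0.014,0,-0.7,-0.15,2.0,1]
    - [0,-0.014,0,-0.7,-0.15,2.0,1]

```text
time_s: 4.95
tcp_pos: [0.5332, 0.1245, 0.1783]
ee_rot: [[-0.917, -0.218, 0.333], [-0.205, 0.976, 0.074], [-0.341, -0.001, -0.94]]
wrist_force: [-0.4, -2.7, 3.5]
gripper_width: 0.005
gripper_force: 1.8
```

```bash
cat > f.py <<'E'
from h import *
s=sense();print('force uyw',(F.T@s['wrist_force']).round(2),'tcp uyw mm',(F.T@(s['tcp_pos']-PIV)*1000).round(2),s['time_s'])
E
python3 f.py
```

```text
force uyw [ 0.25 -2.55  3.65] tcp uyw mm [111.49 113.78  71.67] 4.95
```

Contact is right at the expected height. I push 7 mm, which is safely short of the shallowest possible part.

>>> arm_command:
  deltas:
    - [0,0,0,0,0,0.15,1]
    - [0,0,0,0,0,0.3,1]
    - [0,0,0,0,0,0.45,1]
    - [0,0,0,0,0,0.6,1]
    - [0,0,0,0,0,0.7,1]
    - [0,0,0,0,0,0.7,1]

```text
time_s: 5.45
tcp_pos: [0.5355, 0.1254, 0.1717]
ee_rot: [[-0.917, -0.218, 0.334], [-0.205, 0.976, 0.074], [-0.342, -0.0, -0.94]]
wrist_force: [-2.2, -4.1, 5.4]
gripper_width: 0.0
gripper_force: 2.5
```

```bash
python3 f.py
```

```text
force uyw [-0.98 -3.5   6.11] tcp uyw mm [111.54 114.08  64.65] 5.45
```

>>> arm_command:
  deltas:
    - [0,0,0,0,0,0.1,1]
    - [0,0,0,0,0,0.2,1]
    - [0,0,0,0,0,0.2,1]

```text
time_s: 5.7
tcp_pos: [0.5362, 0.1256, 0.1698]
ee_rot: [[-0.917, -0.218, 0.334], [-0.205, 0.976, 0.074], [-0.342, -0.0, -0.94]]
wrist_force: [-1.1, -4.4, 4.9]
gripper_width: 0.003
gripper_force: 2.7
```

>>> arm_command:
  deltas:
    - [0,0,0,0,0,0.1,1]
    - [0,0,0,0,0,0.15,1]
    - [0,0,0,0,0,0.15,1]

```text
time_s: 5.95
tcp_pos: [0.5366, 0.1257, 0.1684]
ee_rot: [[-0.917, -0.218, 0.334], [-0.205, 0.976, 0.074], [-0.342, -0.0, -0.94]]
wrist_force: [-1.1, -4.2, 5.0]
gripper_width: 0.008
gripper_force: 2.9
```

```bash
python3 f.py
```

```text
force uyw [-0.16 -3.82  5.43] tcp uyw mm [111.49 114.15  61.17] 5.95
```

>>> arm_command:
  deltas:
    - [0,0,0,0,0,0.1,1]
    - [0,0,0,0,0,0.2,1]
    - [0,0,0,0,0,0.2,1]

```text
time_s: 6.2
tcp_pos: [0.5371, 0.1258, 0.1674]
ee_rot: [[-0.917, -0.218, 0.334], [-0.205, 0.976, 0.074], [-0.342, -0.0, -0.94]]
wrist_force: [-7.9, -3.6, 12.7]
gripper_width: 0.003
gripper_force: 7.4
```

The force jumped to about 15 N, so that is the part. I press a little more to get margin, then hold.

>>> arm_command:
  deltas:
    - [0,0,0,0,0,0.06,1]
    - [0,0,0,0,0,0.1,1]
    - [0,0,0,0,0,0.1,1]

```text
time_s: 6.45
tcp_pos: [0.5372, 0.1258, 0.167]
ee_rot: [[-0.917, -0.218, 0.334], [-0.205, 0.976, 0.074], [-0.343, -0.0, -0.94]]
wrist_force: [-10.6, -4.9, 16.4]
gripper_width: 0.003
gripper_force: 9.4
```

```bash
python3 f.py
```

```text
force uyw [-5.08 -2.47 19.32] tcp uyw mm [111.56 114.12  59.63] 6.45
```

>>> arm_command:
  deltas:
    - [0,0,0,0,0,0.04,1]
    - [0,0,0,0,0,0.04,1]
    - [0,0,0,0,0,0.04,1]
    - [0,0,0,0,0,0.04,1]
    - [0,0,0,0,0,0.04,1]
    - [0,0,0,0,0,0.04,1]
    - [0,0,0,0,0,0.04,1]
    - [0,0,0,0,0,0.04,1]

```text
time_s: 7.12
tcp_pos: [0.5372, 0.1258, 0.1669]
ee_rot: [[-0.917, -0.218, 0.335], [-0.205, 0.976, 0.074], [-0.343, -0.0, -0.939]]
wrist_force: [-10.8, -4.9, 16.3]
gripper_width: 0.009
gripper_force: 10.1
```

>>> arm_command:
  deltas:
    - [0,0,0,0,0,0,1]
    - [0,0,0,0,0,0,1]
    - [0,0,0,0,0,0,1]
    - [0,0,0,0,0,0,1]
    - [0,0,0,0,0,0,1]
    - [0,0,0,0,0,0,1]
    - [0,0,0,0,0,0,1]
    - [0,0,0,0,0,0,1]

```text
time_s: 7.78
tcp_pos: [0.5373, 0.1258, 0.1668]
ee_rot: [[-0.917, -0.218, 0.335], [-0.205, 0.976, 0.074], [-0.343, -0.0, -0.939]]
wrist_force: [-11.1, -5.2, 16.8]
gripper_width: 0.004
gripper_force: 10.1
```

```bash
python3 f.py
```

```text
force uyw [-5.52 -2.62 19.85] tcp uyw mm [111.55 114.11  59.48] 7.7833
```

Held 1.6 s at about 20 N. Now I release along the axis.

>>> arm_command:
  deltas:
    - [0,0,0,0,0,-0.4,1]
    - [0,0,0,0,0,-0.9,1]
    - [0,0,0,0,0,-1.5,1]
    - [0,0,0,0,0,-2.5,1]
    - [0,0,0,0,0,-4,1]
    - [0,0,0,0,0,-6,1]
    - [0,0,0,0,0,-8,1]
    - [0,0,0,0,0,-8,1]

```text
time_s: 8.45
tcp_pos: [0.5123, 0.1219, 0.2444]
ee_rot: [[-0.914, -0.22, 0.34], [-0.205, 0.976, 0.08], [-0.349, 0.003, -0.937]]
wrist_force: [-0.9, 0.6, 0.2]
gripper_width: 0.008
gripper_force: 0.0
```

```bash
python3 f.py; python3 -c "
from h import *
d=capture('side');c=capture('scene')
cv2.imwrite('pics/s4.png',np.hstack([cv2.resize(c['pixels'][150:350,205:485],(560,400),interpolation=2),cv2.resize(d['pixels'][180:400,270:400],(236,400),interpolation=2)]))"
```

```text
force uyw [-0.64  0.76  0.47] tcp uyw mm [114.37 115.72 140.98] 8.45
```

View pics/s4.png

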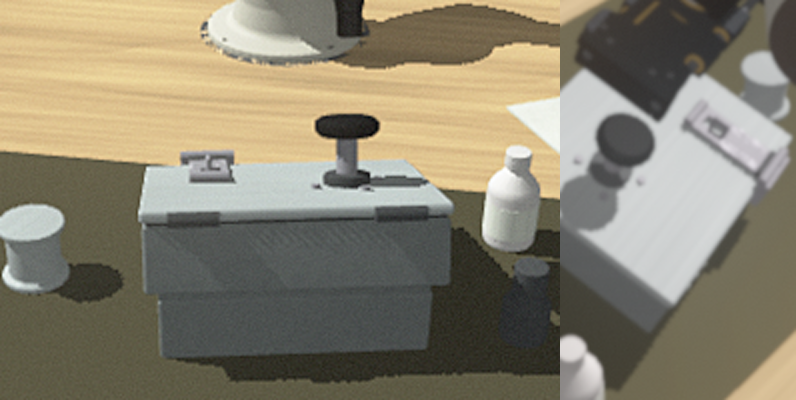

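The scene half shows the hasp closed with the staple through at (208,165), the plunger back up with its head at (346,126), and the bystanders standing where they were. The gripper is clear, so I'm handing in.

```bash
python3 -c "
from h import *
print(finish_job())"
```

```text
the job is handed in; nothing more can be done
None
```

The hasp is closed flat on the lid with the staple through its slot, and the plunger was pressed about 12 mm onto the part, held at about 20 N for 1.6 s, and sprang back up; the bystanders were not touched, and I handed the job in after about 8.5 s of robot time (the result was not reported back).

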